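# Switch off the power strip on the wardrobe shelf

### The arm

A 7-joint arm with a two-finger parallel gripper is mounted at the origin on the work surface. World frame = base frame: x ahead of the robot, y to its left, z up, the work surface at z = 0. Lengths are in mm, angles in rad, forces in N, time in s.
With the tool pointing down it reaches from about 400 to 875 mm from the base axis. Payload 4.4 kg.
Tool frame: the origin (TCP) lies midway between the tips of the shut fingers; the grasp point (between the pads) lies grasp_offset behind it (grasp_offset is the distance from the TCP to the grasp point, in mm); z points along the fingers, y is the line along which they close (so a half turn about z gives the same grasp; the last joint's range is limited). The gripper opens to 85 mm and grips with 20 to 120 N. Pads are 22 mm wide; open, the fingers measure 114 mm over their backs; the gripper's body (76 mm by 85 mm) begins 54 mm behind the grasp point. The pads swing forward as they close: fully open they stand 13 mm farther back than shut.
Start: joints at [1.081, 0.628, 0.038, 1.517, -0.027, 0.996, -0.02], TCP at [267.326, -592.499, 231.313] pointing down, gripper open.
Joint ranges: [-3.06, 3.06], [-0.37, 2.12], [-1.25, 1.32], [0.18, 2.47], [-1.1, 4.24], [0.23, 1.98], [-2.94, 2.94]. Speed limits (rad/s): [2.57, 2.57, 3.14, 3.14, 3.14, 3.14, 3.14].

### API

Orientations are given as [roll, pitch, yaw] about the fixed x, y, z axes, in that order (R = Rz(yaw) Ry(pitch) Rx(roll)).
In Python, from cell import * gives the robot as it stands. The module is installed in compiled form; this text tells all that it offers.
- The arm moves only by the shell command python3 -m jog 'ROWS'. ROWS is a JSON object of lists of equal length, an entry for each row: "angular": the turn, a rotation vector about the tool's x, y, z in degrees, a list of three; "travel": the shift along the tool's x, y, z in cm, a list of three; "fingers": the closure, from 0 (fully open) to 1 (shut). In form: {"angular": [[rx, ry, rz], ...], "travel": [[tx, ty, tz], ...], "fingers": [fingers, ...]}. A call has 1 to 5 rows; each row is the pose to reach, as a shift and turn from the pose commanded when the call began, along the tool's axes at that moment; what a row does not reach only later rows make up. A row lasts 1/8 s, in which the tool goes at most 62.5 mm and 10.7 degrees, less where a joint would pass 70% of its speed; a pose out of reach is approached as far as the arm can. A call with a gripper value outside its range is refused whole. The fingers move at their own pace and stop on an object; the grip force is fixed at half the most. Time passes only in rows, so rows that repeat a pose let the fingers close. It gives the time, the measured TCP pose, the force and the opening at its end, in the units of the state.
- read_state(): the state, without advancing time (a new reading comes with each control period).
- get_image(name): name is "scene" or "top"; returns the picture (420x560x3 uint8, red, green, blue); there is no depth.
- camera_model(name): a dict with "mtx" (3x3 intrinsics, pixels), "T" (4x4, takes a point from camera to world coordinates). Camera axes: x right, y down, z forward; pixel columns grow to the right and rows downward; lengths in mm; the calibration is good to about 2 mm. A picture is of the moment at which its call begins. camera_model takes no time and is no camera call.
- finish_job(): hands the job in, once; it reports no verdict.
The state is a dict: "clock": time; "qpos": joint angles; "qd": joint speeds; "tau": joint torques, N m; "eef_pos": TCP position; "tool_rot": TCP orientation; "force": force on the tool from outside, world axes, zero at the start; "torque": the same for the moment, N m; "width": finger opening in mm.
Only numpy, scipy, OpenCV 4.12 (cv2) and the standard library are available. Lean on these libraries where they do the work, as an engineer would, in place of code of your own. Each camera call takes 0.05 s, during which the arm holds its last target. There are 200 camera calls.

### The job

Before leaving for class, switch off the power strip on the wardrobe shelf by pressing down the raised ends of its rockers: first the two sockets in use, the phone charger's and the night lamp's (either one first), and only then the main switch at the lead end. Leave the empty sockets switched off and both things plugged in, and do not push, lift or tip the toiletries standing around. Finish with every switch off.

Things in the scene. Friction and masses are not known exactly. Their poses are not given: they have to be found in the camera images.
- strip: white power strip screwed to the shelf, 88 wide (x), 310 long (y), 38 mm high; origin under its centre, +y the lead end with the main switch. Four socket places 54 mm apart along it, each a round socket towards -x and its rocker towards +x (the outer edge). Which place holds the charger, the lamp and the two empty sockets varies
- main_switch (a point): main rocker switch, the larger one at the lead end of the strip, dark grey, 22 mm wide (y) and 30 mm long (x): two faces of 15 mm in a shallow V of 0.40 rad. Point on the middle of its pivot line, 40 mm above the shelf; x across the strip to its outer edge, y along it to the lead end, z up. On: outer face slopes up to 5.8 mm above this point; off: outer face flat
- charger_switch (a point): dark grey rocker switch of the socket that holds the phone charger. 16 mm wide (y), 24 long (x): two 12 mm faces in a shallow V of 0.40 rad. Point mid pivot line, where they meet, 40 mm above the shelf; x across the strip to its outer (rocker) edge, y along it to the main switch, z up. On: outer (+x) face slopes up, its end 4.7 mm above the point, inner face flat at the point's height; off: the reverse
- lamp_switch (a point): dark grey rocker switch of the socket that holds the night lamp, same build, axes and point as charger_switch
- free1_switch (a point): dark grey rocker switch of an empty socket, same build, axes and point as charger_switch; off at the start
- free2_switch (a point): dark grey rocker switch of the other empty socket, same build, axes and point; off at the start
- main_rocker (a joint): main switch. 0 rad: on, outer (+x) end standing up; 0.40: off, outer end down flat. It snaps over past 0.20 and stays at the nearer end by its spring; about 3 to 6 N on the outer half tips it
- charger_rocker (a joint): charger's socket switch. 0 rad: on, outer (+x) end standing up; 0.40: off, outer end down flat. It snaps over past 0.20 and stays at the nearer end by its spring; about 3 to 6 N on the outer half tips it
- lamp_rocker (a joint): lamp's socket switch. 0 rad: on, outer (+x) end standing up; 0.40: off, outer end down flat. It snaps over past 0.20 and stays at the nearer end by its spring; about 3 to 6 N on the outer half tips it
- free1_rocker (a joint): an empty socket's switch, same values; starts off
- free2_rocker (a joint): the other empty socket's switch, same values; starts off
- charger (a joint): phone charger (black block 30 x 40 mm, 40 mm tall) plugged in upright, its centre 42 mm to -x of its switch's point, top 81 mm above the shelf. Value: how far it is pulled out, m (0 plugged in)
- lamp (a joint): night lamp (white round plug-in body with a clear dome, 34 mm across, 41 mm tall) plugged in upright, its centre 42 mm to -x of its switch's point, top 82 mm above the shelf. Value: how far it is pulled out, m (0 plugged in)
- pump_bottle: frosted pump dispenser bottle, loose, 60 mm across, 158 mm tall, past the lead end of the strip; origin under its centre
- deodorant: aluminium deodorant canister, loose, 45 mm across, 139 mm tall, at the other end; origin under its centre
- travel_case: black silicone travel case, loose, 72 x 150 (y) mm, 44 mm tall, on the robot's side of the strip; origin under its centre
- bowl: round white ceramic trinket bowl, loose, 90 mm across, 38 mm tall, on the robot's side of the strip; origin under its centre

How it is judged:
By the outcome, as a careful person would: the job done as asked, in the order asked, and still so for the second after the job is handed in, with the robot touching nothing.
It also fails if it takes over 45 s, if anything falls off the work surface, if the arm or the gripper's body presses on something with over 40 N, if the wrist force passes 120 N, or if a joint passes its speed limit or range.

## Working session

There is one attempt and no reset: what is moved stays moved. The work goes in short steps, Python scripts to look and compute and a shell command to move; the robot and the scene stay as the last step left them, time stands still between calls to the robot, and variables do not carry over. Pictures are saved under pics/ and viewed, on a budget of 10 in all, crops included, one or two more only if the job needs it, and the job is handed in when it is done.

```bash
mkdir -p pics; python3 - <<'E'
from cell import *
import cv2,numpy as np
s=read_state();print({k:np.round(v,3).tolist() for k,v in s.items()})
for n in("scene","top"):
    m=camera_model(n);print(n,np.round(m["mtx"],1).tolist(),np.round(m["T"],3).tolist())
    cv2.imwrite(f"pics/{n}0.png",get_image(n)[:,:,::-1])
E
```

```text
{'clock': 0.0, 'qpos': [1.081, 0.629, 0.038, 1.518, -0.027, 0.996, -0.02], 'qd': [0.0, 0.0, -0.002, -0.002, -0.0, 0.001, -0.0], 'tau': [0.0, -56.339, 1.226, -19.344, 0.011, 0.01, 0.0], 'eef_pos': [267.057, -591.901, 230.36], 'tool_rot': [-3.14, 0.0, 0.424], 'force': [0.07, -0.849, -0.861], 'torque': [0.013, -0.008, 0.031], 'width': 85.366}
scene [[405.4, 0.0, 281.2], [0.0, 405.4, 209.0], [0.0, 0.0, 1.0]] [[0.895, 0.363, -0.259, 744.335], [0.445, -0.748, 0.493, -412.202], [-0.015, -0.556, -0.831, 836.845], [0.0, 0.0, 0.0, 1.0]]
top [[459.0, 0.0, 289.6], [0.0, 459.0, 207.0], [0.0, 0.0, 1.0]] [[0.02, -0.996, 0.088, 447.773], [-1.0, -0.02, -0.004, 21.975], [0.006, -0.088, -0.996, 1004.268], [0.0, 0.0, 0.0, 1.0]]
```

View pics/top0.png

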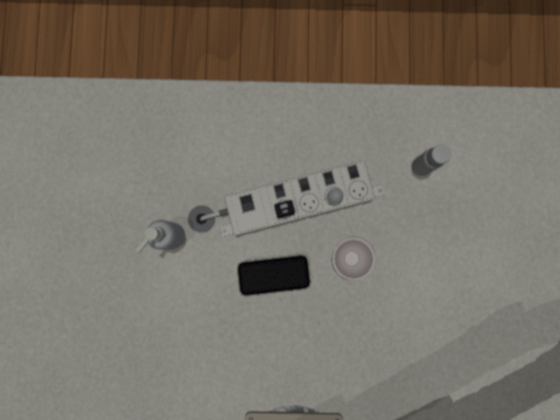

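View pics/scene0.png

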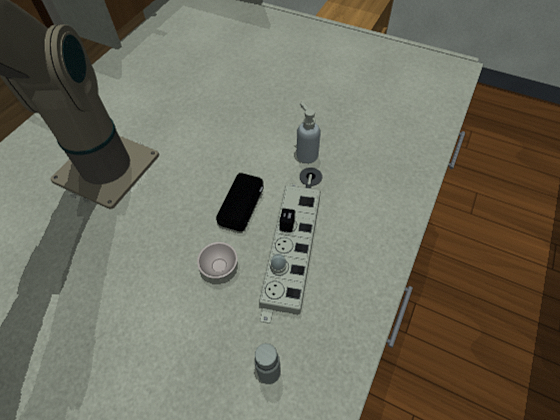

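Top view: the main rocker is at about (247,203). The socket rockers are at (280,190) charger, (304,184) empty, (329,178) lamp and (354,172) empty. The pump bottle stands past the lead end, with the case and bowl on the robot's side. Next I'll measure the rockers in both views.

```bash
cat > h.py <<'E'
from cell import *
import cv2,numpy as np
def ray(n,px,z):
    m=camera_model(n);T=m["T"];K=m["mtx"]
    d=T[:3,:3]@np.linalg.inv(K)@np.array([px[0],px[1],1.]);o=T[:3,3]
    return o+d*(z-o[2])/d[2]
def proj(n,p):
    m=camera_model(n);T=m["T"];c=T[:3,:3].T@(np.array(p)-T[:3,3]);q=m["mtx"]@c;return q[:2]/q[2]
def blobs(n,img,guess,thr=70,r=11):
    g=img.max(2).astype(float);out=[]
    _,l,st,c=cv2.connectedComponentsWithStats((g<thr).astype(np.uint8))
    for p in guess:
        d=np.hypot(*(c[1:]-p).T);d[st[1:,4]<25]=1e9;i=d.argmin()+1;out.append((c[i],st[i,4],d[i-1]))
    return out
E
python3 - <<'E'
from h import *
G={"top":[(247,203),(280,190),(304,184),(329,178),(354,172)],"scene":[(307,202),(305,228),(302,248),(298,270),(293,294)]}
for n in G:
    im=cv2.imread(f"pics/{n}0.png")
    P=[]
    for c,a,d in blobs(n,im,G[n]):
        p=ray(n,c,41);P.append(p[:2]);print(n,c.round(1),a,round(d,1),p.round(1))
    P=np.array(P);print(np.hypot(*np.diff(P,axis=0).T).round(1), np.degrees(np.arctan2(*(P[1]-P[4])[::-1])))
a=cv2.imread("pics/top0.png")[150:245,210:390];b=cv2.imread("pics/scene0.png")[165:325,240:340]
a=cv2.resize(a,None,fx=4,fy=4,interpolation=2)[:380];b=cv2.resize(b,None,fx=3,fy=3,interpolation=2)[:,:]
cv2.imwrite("pics/c1.png",a)
cv2.imwrite("pics/c2.png",b)
E
```

```text
top [246.7 202.6] 155 0.5 [540.  108.5  41. ]
top [279.1 190.4] 89 0.9 [567.3  40.7  41. ]
top [303.8 184.2] 91 0.3 [581.5 -11.2  41. ]
top [328.3 177.7] 90 0.7 [596.6 -62.9  41. ]
top [353.  171.5] 91 1.1 [ 610.8 -115.    41. ]
[73.1 53.8 53.9 54. ] 105.59138736952393
scene [306.2 201.2] 125 1.2 [540.2 106.1  41. ]
scene [304.8 227.3] 93 0.7 [567.5  38.1  41. ]
scene [301.  247.7] 101 1.0 [582.1 -13.5  41. ]
scene [297.1 269.5] 111 1.1 [596.7 -65.2  41. ]
scene [292.8 292.9] 125 1.2 [ 611.4 -117.1   41. ]
[73.3 53.6 53.7 54. ] 105.760572605465
```

View pics/c1.png

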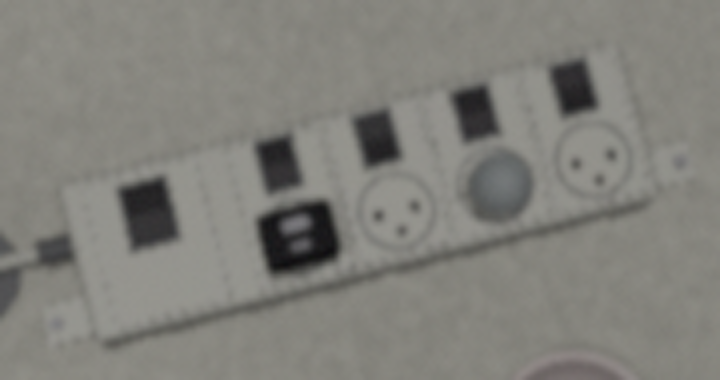

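All five rockers agree between the two views to about 2.5 mm, with spacing 53.8 and 54 mm, so the strip's outward axis is at 15.7°. The charger is in the place next to the main switch and the lamp is in the third place. I'll close the fingers and move at height to above the charger rocker's outer end.

```bash
cat > go.py <<'E'
from h import *; import sys
from scipy.spatial.transform import Rotation as R
s=read_state();r=R.from_euler('xyz',s["tool_rot"]);y=np.radians(15.7)
piv={"c":(567.4,39.4),"l":(596.6,-64.0),"m":(540.1,107.3)}[sys.argv[1]]
off,z=float(sys.argv[2]),float(sys.argv[3])
t=np.array([piv[0]+off*np.cos(y),piv[1]+off*np.sin(y),z])
print("pos",s["eef_pos"].round(1) if hasattr(s["eef_pos"],"round") else s["eef_pos"],"F",np.round(s["force"],1),"t",s["clock"],"target",t.round(1))
print("travel cm",(r.inv().apply(t-s["eef_pos"])/10).round(2),"angular",np.degrees((r.inv()*R.from_euler('xyz',[np.pi,0,y])).as_rotvec()).round(1))
E
python3 -m jog '{"angular":[[0,0,8.6],[0,0,8.6],[0,0,8.6],[0,0,8.6],[0,0,8.6]],"travel":[[54.8,-45,0],[54.8,-45,0],[54.8,-45,0],[54.8,-45,0],[54.8,-45,0]],"fingers":[1,1,1,1,1]}'; python3 go.py c 15 230
```

```text
clock: 0.72
eef_pos: [406.5, -310.4, 231.2]
tool_rot: [-3.141, -0.0, 0.274]
force: [0.9, 0.5, -0.3]
width: 0.4
pos [ 406.5 -310.4  231.2] F [ 0.9  0.5 -0.3] t 0.725 target [581.8  43.5 230. ]
travel cm [ 26.44 -29.33   0.13] angular [-0. -0. -0.]
```

```bash
python3 -m jog '{"angular":[[0,0,0],[0,0,0],[0,0,0],[0,0,0],[0,0,0]],"travel":[[26.4,-29.3,0],[26.4,-29.3,0],[26.4,-29.3,0],[26.4,-29.3,0],[26.4,-29.3,0]],"fingers":[1,1,1,1,1]}'; python3 go.py c 15 230
```

```text
clock: 1.35
eef_pos: [545.1, -30.5, 231.2]
tool_rot: [3.141, 0.0, 0.274]
force: [1.6, -0.7, -0.0]
width: 0.4
pos [545.1 -30.5 231.2] F [ 1.6 -0.7 -0. ] t 1.35 target [581.8  43.5 230. ]
travel cm [ 5.54 -6.13  0.12] angular [ 0.  0. -0.]
```

```bash
python3 -m jog '{"angular":[[0,0,0],[0,0,0],[0,0,0],[0,0,0],[0,0,0]],"travel":[[5.5,-6.1,0],[5.5,-6.1,0],[5.5,-6.1,12],[5.5,-6.1,16],[5.5,-6.1,16]],"fingers":[1,1,1,1,1]}'; python3 go.py c 15 60
python3 - <<'E'
from h import *
im=get_image("scene")[120:330,200:400,::-1];a=cv2.resize(im,(560,588),interpolation=2)
cv2.imwrite("pics/c3.png",a)
E
```

```text
clock: 1.98
eef_pos: [578.7, 40.0, 68.1]
tool_rot: [-3.142, 0.005, 0.273]
force: [-0.1, -0.1, 0.5]
width: -0.1
pos [578.7  40.   68.1] F [-0.1 -0.1  0.5] t 1.975 target [581.8  43.5  60. ]
travel cm [ 0.4  -0.25  0.81] angular [-0.   0.3 -0.1]
```

View pics/c3.png

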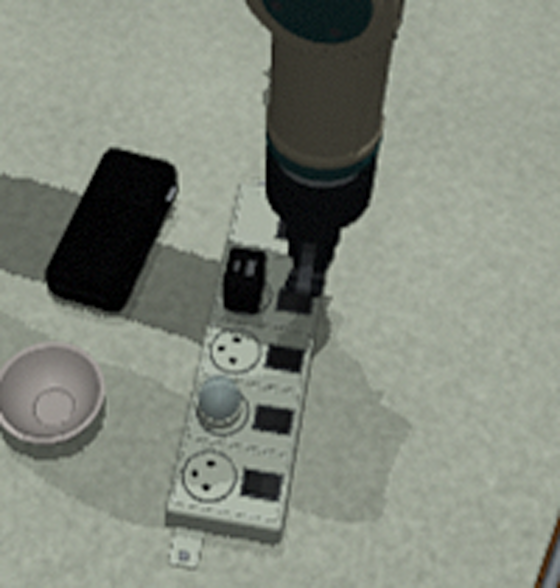

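The fingertip hangs above and just outboard of the charger's rocker (crop ~(295,300)), clear of the charger block. Next I'll correct the position and lower.

```bash
python3 -m jog '{"angular":[[0,0,0],[0,0,0],[0,0,0]],"travel":[[0.3,-0.2,1.2],[0.3,-0.2,2.1],[0.3,-0.2,2.1]],"fingers":[1,1,1]}'; python3 go.py c 15 42
```

```text
clock: 2.4
eef_pos: [583.8, 43.9, 50.9]
tool_rot: [3.141, -0.001, 0.274]
force: [-0.1, -0.2, -0.2]
width: -0.4
pos [583.8  43.9  50.9] F [-0.1 -0.2 -0.2] t 2.4 target [581.8  43.5  42. ]
travel cm [-0.2  -0.01  0.89] angular [ 0. -0. -0.]
```

```bash
python3 -m jog '{"angular":[[0,0,0],[0,0,0],[0,0,0],[0,0,0]],"travel":[[-0.2,0,0],[-0.2,0,0.5],[-0.2,0,0.9],[-0.2,0,0.9]],"fingers":[1,1,1,1]}'; python3 go.py c 15 42
```

```text
clock: 2.9
eef_pos: [581.1, 43.4, 41.0]
tool_rot: [-3.141, 0.001, 0.274]
force: [-0.8, -0.5, -1.1]
width: -0.3
pos [581.1  43.4  41. ] F [-0.8 -0.5 -1.1] t 2.9 target [581.8  43.5  42. ]
travel cm [ 0.07  0.02 -0.1 ] angular [-0.  0. -0.]
```

```bash
python3 -m jog '{"angular":[[0,0,0],[0,0,0],[0,0,0],[0,0,0],[0,0,0]],"travel":[[0,0,-5.5],[0,5,-8],[0,10.4,-8],[0,10.4,-8],[0,10.4,-8]],"fingers":[1,1,1,1,1]}'; python3 go.py l 15 60
python3 - <<'E'
from h import *
im=get_image("top")
cv2.imwrite("pics/top1.png",im[:,:,::-1])
a=im[150:245,210:390,::-1];b=get_image("scene")[165:325,240:340,::-1];cv2.imwrite("pics/scene1.png",b)
a=cv2.resize(a,(720,380),interpolation=2);b=cv2.resize(b,(375,600),interpolation=2)
c=np.zeros((600,800,3),np.uint8);c[:,:375]=b
b0=cv2.imread("pics/scene0.png")[165:325,240:340];c[:,400:775]=cv2.resize(b0,(375,600),interpolation=2)
cv2.imwrite("pics/c4.png",c)
E
```

```text
clock: 3.52
eef_pos: [609.0, -56.4, 120.9]
tool_rot: [-3.141, 0.001, 0.273]
force: [-0.8, 0.8, 0.2]
width: -0.3
pos [609.  -56.4 120.9] F [-0.8  0.8  0.2] t 3.525 target [611.  -59.9  60. ]
travel cm [0.11 0.4  6.09] angular [-0.1  0.1 -0.1]
```

View pics/c4.png

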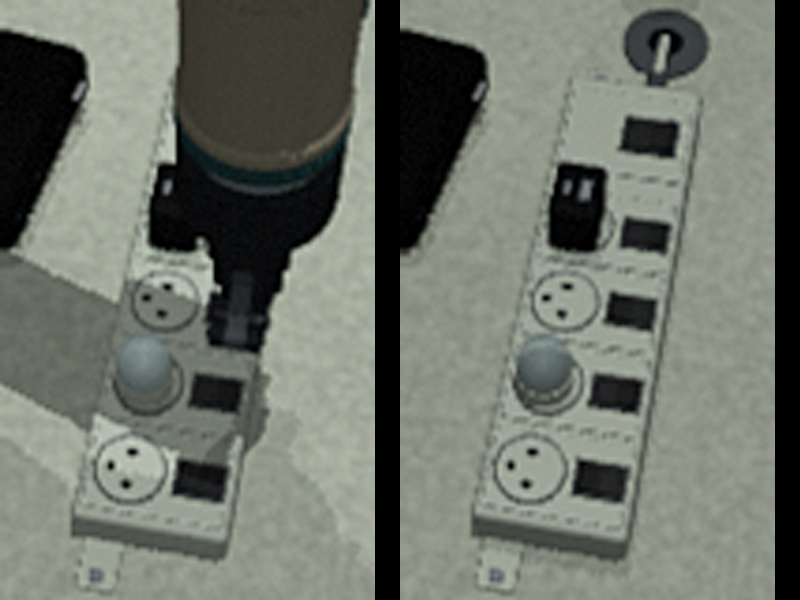

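The arm hides the charger's rocker in this view. The lamp, the empty sockets and the travel case are unchanged. I'll press the lamp's rocker next, then back off and check both before the main switch.

```bash
python3 -m jog '{"angular":[[0,0,0],[0,0,0],[0,0,0],[0,0,0]],"travel":[[0,0.2,4],[0,0.2,6.8],[0,0.2,6.8],[0,0.2,6.8]],"fingers":[1,1,1,1]}'; python3 go.py l 15 42
```

```text
clock: 4.12
eef_pos: [610.7, -57.7, 54.1]
tool_rot: [3.142, -0.001, 0.275]
force: [-0.3, -0.5, -0.3]
width: 0.4
pos [610.7 -57.7  54.1] F [-0.3 -0.5 -0.3] t 4.125 target [611.  -59.9  42. ]
travel cm [-0.03  0.23  1.21] angular [ 0.  -0.1  0.1]
```

Lowering in small rows this time, to see the contact force.

```bash
for i in 1; do python3 -m jog '{"angular":[[0,0,0],[0,0,0],[0,0,0]],"travel":[[0,0.2,0.5],[0,0.2,0.8],[0,0.2,0.8]],"fingers":[1,1,1]}'; done
python3 -m jog '{"angular":[[0,0,0]],"travel":[[0,0,0.2]],"fingers":[1]}'
python3 -m jog '{"angular":[[0,0,0],[0,0,0]],"travel":[[0,0,0.2],[0,0,0.2]],"fingers":[1,1]}'
```

```text
clock: 4.5
eef_pos: [610.6, -60.6, 45.4]
tool_rot: [-3.142, -0.0, 0.273]
force: [0.1, 0.4, -0.0]
width: 0.1
clock: 4.62
eef_pos: [611.2, -60.5, 43.8]
tool_rot: [3.141, -0.001, 0.274]
force: [0.3, -0.2, 2.8]
width: -0.1
clock: 4.88
eef_pos: [610.3, -60.5, 41.0]
tool_rot: [-3.141, 0.001, 0.274]
force: [-0.2, -0.5, 1.0]
width: 0.2
```

Contact gave 2.8 N at z = 43.8, and the force then fell away at z = 41, which looks like the snap. I'll lift and swing clear toward the robot's right to check.

```bash
python3 -m jog '{"angular":[[0,0,0],[0,0,0],[0,0,0],[0,0,0],[0,0,0]],"travel":[[0,0,-6],[0,0,-12],[0,6,-16],[0,12,-16],[0,18,-16]],"fingers":[1,1,1,1,1]}'
python3 -m jog '{"angular":[[0,0,0],[0,0,0],[0,0,0]],"travel":[[0,5,0],[0,5,0],[0,5,0]],"fingers":[1,1,1]}'
python3 - <<'E'
from h import *
G=[(247,203),(280,190),(304,184),(329,178),(354,172)]
A=cv2.imread("pics/top0.png");B=get_image("top")[:,:,::-1].copy();C=get_image("scene")[:,:,::-1].copy();cv2.imwrite("pics/top2.png",B);cv2.imwrite("pics/scene2.png",C);D=cv2.imread("pics/scene0.png")
S=[(307,202),(305,228),(302,248),(298,270),(293,294)]
rows=[np.hstack([cv2.resize(I[y-14:y+14,x-14:x+14],(150,140),interpolation=2) for x,y in g]) for I,g in((A,G),(B,G),(D,S),(C,S))]
cv2.imwrite("pics/c5.png",cv2.convertScaleAbs(np.vstack(rows),alpha=1.6))
E
```

```text
clock: 5.5
eef_pos: [659.2, -232.3, 202.7]
tool_rot: [3.141, -0.002, 0.275]
force: [1.4, 0.1, -0.8]
width: 0.0
clock: 5.88
eef_pos: [671.5, -278.1, 200.6]
tool_rot: [-3.14, 0.001, 0.274]
force: [-0.7, 0.4, -0.4]
width: -0.5
```

View pics/c5.png

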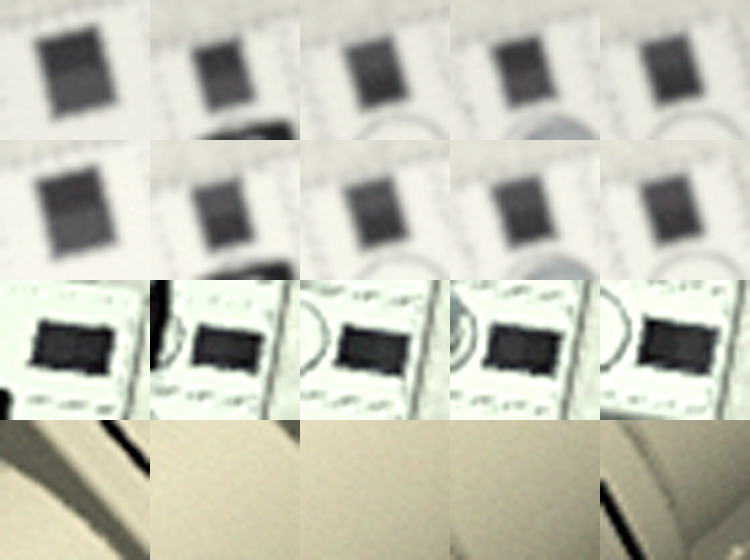

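The top-view shading shows it clearly. The charger and lamp rockers now have the dark half inward, the same as the empty ones, and the main switch still has its dark half outward (on). In this pose the arm blocks the scene camera. Now the main switch.

```bash
python3 go.py m 17 200
```

```text
pos [ 672.1 -276.6  201.1] F [-0.1  0.8  0.1] t 5.975 target [556.5 111.9 200. ]
travel cm [ -0.54 -40.53   0.18] angular [-0.1 -0.   0.1]
```

```bash
python3 -m jog '{"angular":[[0,0,0],[0,0,0],[0,0,0],[0,0,0],[0,0,0]],"travel":[[0,-10,0],[-0.5,-40.5,0],[-0.5,-40.5,0],[-0.5,-40.5,0],[-0.5,-40.5,0]],"fingers":[1,1,1,1,1]}'; python3 go.py m 17 200
```

```text
clock: 6.6
eef_pos: [582.8, 24.6, 201.9]
tool_rot: [-3.141, -0.001, 0.276]
force: [0.6, 0.8, 0.6]
width: 0.3
pos [582.8  24.6 201.9] F [0.6 0.8 0.6] t 6.6 target [556.5 111.9 200. ]
travel cm [-0.15 -9.12  0.19] angular [-0.  -0.1  0.1]
```

```bash
python3 -m jog '{"angular":[[0,0,0],[0,0,0],[0,0,0],[0,0,0],[0,0,0]],"travel":[[-0.2,-6,0],[-0.2,-9,0],[-0.2,-9,5],[-0.2,-9,10],[-0.2,-9,10]],"fingers":[1,1,1,1,1]}'; python3 -m jog '{"angular":[[0,0,0]],"travel":[[0,0,0]],"fingers":[1]}'; python3 go.py m 17 55
```

```text
clock: 7.22
eef_pos: [554.1, 107.9, 98.7]
tool_rot: [-3.141, 0.008, 0.276]
force: [-1.0, -0.2, 1.2]
width: 0.1
clock: 7.35
eef_pos: [558.6, 107.9, 102.9]
tool_rot: [-3.141, -0.002, 0.275]
force: [0.3, -0.6, 0.8]
width: -0.4
pos [558.6 107.9 102.9] F [ 0.3 -0.6  0.8] t 7.35 target [556.5 111.9  55. ]
travel cm [-0.1  -0.44  4.79] angular [-0.  -0.1  0. ]
```

```bash
python3 -m jog '{"angular":[[0,0,0],[0,0,0],[0,0,0],[0,0,0]],"travel":[[-0.1,-0.4,2],[-0.1,-0.4,4.8],[-0.1,-0.4,4.8],[-0.1,-0.4,4.8]],"fingers":[1,1,1,1]}'; python3 go.py m 17 42
```

```text
clock: 7.85
eef_pos: [557.2, 110.9, 55.4]
tool_rot: [3.141, -0.003, 0.274]
force: [-0.2, 0.2, -0.6]
width: 0.0
pos [557.2 110.9  55.4] F [-0.2  0.2 -0.6] t 7.85 target [556.5 111.9  42. ]
travel cm [-0.05 -0.12  1.34] angular [ 0.  -0.2 -0. ]
```

```bash
python3 -m jog '{"angular":[[0,0,0],[0,0,0],[0,0,0]],"travel":[[0,-0.1,0.5],[0,-0.1,0.8],[0,-0.1,1.0]],"fingers":[1,1,1]}'
python3 -m jog '{"angular":[[0,0,0],[0,0,0]],"travel":[[0,0,0.2],[0,0,0.4]],"fingers":[1,1]}'
python3 -m jog '{"angular":[[0,0,0],[0,0,0],[0,0,0],[0,0,0],[0,0,0]],"travel":[[0,0,-6],[0,0,-12],[0,0,-16],[0,6,-16],[0,12,-16]],"fingers":[1,1,1,1,1]}'
python3 -m jog '{"angular":[[0,0,0],[0,0,0],[0,0,0],[0,0,0],[0,0,0]],"travel":[[0,26,0],[0,26,0],[0,26,0],[0,26,0],[0,26,0]],"fingers":[1,1,1,1,1]}'
python3 - <<'E'
from h import *
G=[(247,203),(280,190),(304,184),(329,178),(354,172)]
A=cv2.imread("pics/top0.png");B=get_image("top")[:,:,::-1].copy();cv2.imwrite("pics/top3.png",B)
rows=[np.hstack([cv2.resize(I[y-14:y+14,x-14:x+14],(150,140),interpolation=2) for x,y in g]) for I,g in((A,G),(B,G))]
r=cv2.convertScaleAbs(np.vstack(rows),alpha=1.6)
f=cv2.resize(B[110:310,100:475],(600,320))
cv2.imwrite("pics/c6.png",np.vstack([r[:,:750],cv2.copyMakeBorder(f,0,0,0,150,cv2.BORDER_CONSTANT)]))
# did loose things move: shift of local patches
for n,(x,y,w,h) in dict(pump=(135,210,55,50),deo=(408,140,45,42),case=(232,250,82,48),bowl=(328,232,52,52),charger=(272,198,26,22),lamp=(323,184,24,24)).items():
    a,b=[cv2.cvtColor(I[y:y+h,x:x+w],6).astype(np.float32) for I in(A,B)]
    s,rr=cv2.phaseCorrelate(a,b,cv2.createHanningWindow((w,h),cv2.CV_32F));print(n,np.round(s,2),round(rr,2))
E
```

```text
clock: 8.22
eef_pos: [556.5, 112.0, 43.7]
tool_rot: [-3.142, -0.002, 0.274]
force: [1.7, -0.3, 1.1]
width: 0.1
clock: 8.48
eef_pos: [555.1, 111.5, 39.8]
tool_rot: [3.142, 0.001, 0.274]
force: [-3.8, -0.9, 21.0]
width: 0.2
clock: 9.1
eef_pos: [588.2, -4.4, 200.0]
tool_rot: [3.141, -0.001, 0.276]
force: [1.4, -1.0, -0.0]
width: 0.0
clock: 9.72
eef_pos: [656.5, -261.7, 198.2]
tool_rot: [3.138, 0.003, 0.266]
force: [-0.4, 0.2, -0.4]
width: -0.2
pump [ 0.07 -0.07] 0.89
deo [0.71 0.7 ] 0.54
case [ 0.05 -0.14] 1.1
bowl [-0.06 -0.11] 0.79
charger [0.51 0.02] 0.94
lamp [0.15 0.09] 0.88
```

View pics/c6.png

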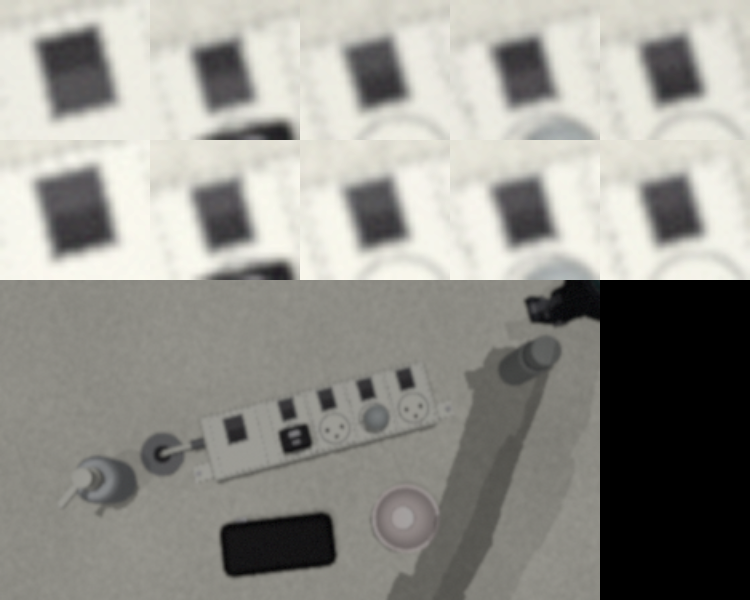

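All five rockers now have the dark half inward, so they are off. The charger and lamp are in place and the toiletries have not moved. The deodorant patch reads a 0.7 px shift because the arm's shadow crosses it. The robot is clear, so I'm handing the job in.

```bash
python3 -c "
from cell import *
s=read_state();print(s['clock'],s['force'],s['eef_pos']);print(finish_job())"
```

```text
9.775 [-0.16062904 -1.21818207  0.47467084] [ 656.95145831 -259.53429451  198.10899266]
the job is handed in; nothing more can be done
None
```

The power strip is off. With the fingers shut, I pressed the outer end of the charger's rocker, then the lamp's, and checked both in the top view before pressing the main switch. I then moved the arm clear and handed the job in at 9.8 s.

- **Switches:** the last top picture shows all five rockers shaded as off, and the two empty sockets never changed.
- **Force:** the largest force I read was about 21 N at the fingertip, when the main rocker reached the end of its travel. That is below the 40 N and 120 N limits, but I only had readings at the end of each move.
- **Things left alone:** the pump bottle, travel case, bowl and lamp shifted by less than 0.2 px (roughly 0.4 mm). The charger measured 0.5 px (about 1 mm), which I put down to its own rocker changing beside it.
- **Checks that disagreed or failed:** the deodorant measured a 0.7 px shift with a weak match. I believe that is the arm's shadow across it, as the arm passed only at about 200 mm height, above its 139 mm. The arm blocked the scene camera at the mid-job check and I took no scene picture at the end, so the switch check rests on the top camera alone.

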